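# Lock the alloy box with its push-in lock

### The job

Lock the blue alloy box: take the red key out of the key block, stand it in the keyway in the box's lid and, pushing only lightly, turn it gently to and fro until you feel the hidden catch give; stop there, push the key fully home and leave it standing in the lock. Never force the key: push with no more than about 10 N, do not twist it hard against a stop, and leave the black key and everything else in place.

Things in the scene. Friction and masses are not known exactly. Their poses are not given: they have to be found in the camera images.
- red_key_mid (a point): The key to use, red bow, 70 g, 86 mm tall, upright, blade down, in one slot of the key block; same after half a turn. Point on its axis 43 mm above the tip; z up the key, x along the blade's width. From the tip: steel blade 24 (x) by 6 (y) mm, 18 high, its last 4 mm slimmer; shaft 11 mm thick to 50 mm; then the bow.
- red_key_bow (a point): Centre of the red key's bow, 68 mm above the tip: a flat red plate 36 mm wide (x), 12 mm thick (y), 36 mm tall. Grip it across its thickness. Axes as red_key_mid.
- black_key_mid (a point): A key of the same shape with a black bow in the block's other slot, 74 mm from the red one; not for this job. Point on its axis 43 mm above the tip, axes as red_key_mid.
- key_block: Fixed wooden block 140 x 50 x 30 mm with two slots 74 mm apart along its x, 16 mm deep; each holds a key upright with about 1 mm of play, blade width along the block's x. Origin under its centre.
- alloy_box: Fixed blue steel box 240 x 180 x 80 mm, push-in lock in the middle of its lid. Origin under its centre, x along the 240 mm. The key counts as forced when its contact forces on lock and box add up to over 30 N; a twist counts through both edges of the blade, so 0.3 N m is already too much.
- keyway (a point): Centre of the keyway's mouth in the brass plug, level with the steel collar's top (54 mm wide), 86 mm above the table. z up, x along the keyway as it rests (unturned at start; the frame does not turn with the plug). Keyway 26.5 x 8.5 mm, 16 mm deep, 2 mm bevel. Plug turns with the key up to 1.1 rad either way and slides down under it (1 N friction).
- feel_depth (a point): Point 22 mm under the keyway's mouth: best tip depth while feeling for the notch. From tip depth 19 mm a sprung pin under the plug rides on an unseen catch plate: push 3 to 4 N at first, 1 N/mm more, solid at 24 mm. At one hidden angle, 0.3 to 0.9 rad from rest, either way, the pin springs into a notch about 0.19 rad wide and the push drops by 3 N or more.
- home_depth (a point): Point 29 mm under the keyway's mouth: where the key's tip is when fully home. With the pin in the notch the key goes down to here against friction only (about 1 N), then meets a spring (3 to 4 N, 1 N/mm, 5 mm) and stays down when let go. Turning on with the pin in the notch runs against its wall and the forces rise fast. No other angle lets the key deeper than 24 mm.
- plaster_cast: Bystander: plaster dental cast, about 60 x 64 x 37 mm, pink gum and white teeth.
- resin_jar: Bystander: small jar with black cap, 48 mm across, 60 mm tall.
- spray_bottle: Bystander: bottle with blue cap, 52 mm across, 130 mm tall.
- wax_knife: Bystander: wax knife, 170 mm long, dark wooden handle, lying on the table.
- brush: Bystander: flat brush, 160 mm long, lying on the table.
- mixing_cup: Bystander: white plastic cup, 64 mm across, 50 mm tall.
- dish: Bystander: small white dish, 44 mm across, 14 mm tall, standing on a corner of the alloy box's lid.
Mind the look-alikes: they are no part of the job. What is shaped like the part that bears red_key_mid but green is not meant.

How it is judged:
By the outcome, as a careful person would: the job done as asked, in the order asked, and still so for the second after the job is handed in, with the robot touching nothing.
It also fails if it takes over 72 s, if anything falls off the work surface, if the arm or the gripper's body presses on something with over 40 N, if the wrist force passes 120 N, or if a joint passes its speed limit or range.

### The arm

A 6-joint arm with a two-finger parallel gripper is mounted at the origin on the work surface. World frame = base frame: x ahead of the robot, y to its left, z up, the work surface at z = 0. Lengths are in m, angles in degrees, forces in N, time in s.
With the tool pointing down it reaches from about 0.4 to 0.825 m from the base axis. Payload 7 kg.
Tool frame: the origin (TCP) lies at the very end of the fingers, on their centre line; the grasp point (between the pads) lies 19 mm behind it; x points along the fingers, z is the direction in which the jaws open and shut, and the axes are right-handed (so a half turn about x gives the same grasp; the last joint's range is limited). The gripper opens to 88 mm and grips with 3 to 60 N. Pads are 19 mm wide; open, the fingers measure 130 mm over their backs; the gripper's body (78 mm by 193 mm) begins 47 mm behind the grasp point.
Start: joints at [87.038, 20.546, 0.682, 0, -70.136, -16.507], TCP at [0.225, 0.636, 0.227] pointing down, gripper open.
Joint ranges: [-176.03, 176.03], [-82.01, 121.73], [-58.28, 71.71], [-173.87, 95.51], [-174.79, -0.11], [-173.66, 173.66]. Speed limits (degrees/s): [136.94, 136.94, 172.46, 180, 180, 180].

### API

Orientations are given as [roll, pitch, yaw] about the fixed x, y, z axes, in that order (R = Rz(yaw) Ry(pitch) Rx(roll)).
In Python, from plant import * gives the robot as it stands.
- The arm moves only by the tool arm_command, never from a script. Its argument "commands" is one flat list of numbers, 5 for each row, row after row: the shift along the tool's x, y, z in mm, then the turn about the tool's x in degrees, then the opening in per cent of the stroke, from 0 (shut) to 100 (fully open). A call has 1 to 5 rows; each row shifts and turns the pose as measured when the row begins, along the tool's axes as they then stand; what a row does not reach is not made up. A row lasts 1/8 s, in which the tool goes at most 62.5 mm and 10.7 degrees, less where a joint would pass 70% of its speed; a pose out of reach is approached as far as the arm can. A call is refused whole if a number of a shift passes 62.5 or a number of a turn 10.7, either way. A call with a gripper value outside its range is refused whole. The fingers move at their own pace and stop on an object; the grip force is fixed at half the most. Time passes only in rows, so rows that do not move let the fingers close. It gives the time, the measured TCP pose, the force and the opening at its end, in the units of the state.
- get_obs(): the state, without advancing time (a new reading comes with each control period).
- snapshot(name): name is "scene" or "top"; returns a dict with "frame" (480x640x3 uint8, blue, green, red), "fov_y" (degrees; the focal length in pixels is half the picture's height over the tangent of half this angle, whatever the lens; pixels are square), "cx", "cy" (the principal point, pixels), "world_to_cam" (4x4, takes a point from world to camera coordinates). Camera axes: x right, y up, looking along -z (the intrinsics and any distortion apply to the point x, -y, -z); pixel columns grow to the right and rows downward; lengths in m; the calibration is good to about 2 mm. A picture is of the moment at which its call begins. There is no depth.
- close_job(): hands the job in, once; it reports no verdict.
The state is a dict: "clock": time; "joint_pos": joint angles; "qvel": joint speeds; "tau": joint torques, N m; "tool_pos": TCP position; "orientation": TCP orientation; "force": force on the tool from outside, world axes, zero at the start; "moment": the same for the moment, N m; "opening": finger opening in m.
Only numpy, scipy, OpenCV 4.12 (cv2) and the standard library are available. Lean on these libraries where they do the work, as an engineer would, in place of code of your own. Each camera call takes 0.05 s, during which the arm holds its last target. There are 200 camera calls.

## Working session

There is one attempt and no reset: what is moved stays moved. The work goes in short steps, Python scripts to look and compute and a tool call to move; the robot and the scene stay as the last step left them, time stands still between calls to the robot, and variables do not carry over. Pictures are saved under pics/ and viewed, about 8 in all and at most 12, crops included, and the job is handed in when it is done.

Besides the shell and the picture viewer there is one more tool, called after ">>>" by a JSON object that holds its "api" and its "payload". arm_command: Moves the arm, as the interface text tells. Its arguments: {"type":"object","properties":{"commands":{"type":"array"}},"required":["commands"]}

```bash
ls; mkdir -p pics; cat > h.py <<'E'
from plant import *
import numpy as np, cv2
def snap(n,name):
    s=snapshot(n); cv2.imwrite(f'pics/{name}.png',s['frame']); np.savez(f'pics/{name}.npz',**{k:v for k,v in s.items()}); return s
E
python3 - <<'E'
from h import *
for n in('scene','top'):
    s=snap(n,n+'0'); print(n,{k:v for k,v in s.items() if k!='frame'})
print(get_obs())
E
```

```text
pics
scene {'fov_y': 50.50949940096722, 'cx': 317.35698549211065, 'cy': 245.56045478819095, 'world_to_cam': array([[ 0.62180355,  0.78314085, -0.00712454, -0.33957215],
       [-0.59524049,  0.47848598,  0.64555396,  0.28883641],
       [ 0.50896867, -0.39716693,  0.76368143, -1.40161021],
       [ 0.        ,  0.        ,  0.        ,  1.        ]])}
top {'fov_y': 49.963296328042816, 'cx': 321.45143493305346, 'cy': 239.3484980524525, 'world_to_cam': array([[ 0.02230366, -0.99974357, -0.00391769, -0.02220571],
       [ 0.9902033 ,  0.0215502 ,  0.13796019, -0.56922596],
       [-0.13784039, -0.00695633,  0.99043003, -1.02530811],
       [ 0.        ,  0.        ,  0.        ,  1.        ]])}
{'clock': 0.1, 'joint_pos': array([ 8.70381140e+01,  2.05852482e+01,  6.38929310e-01, -1.64643819e-02,
       -7.01359041e+01, -1.65072570e+01]), 'qvel': array([ 0.09013655, -0.09365966,  0.17455611, -0.00855879, -0.03258995,
       -0.02722137]), 'tau': array([-6.71007692e-04, -5.84166527e+01,  2.93750560e+01,  7.01538071e+00,
        1.01177866e-02, -5.57557746e-05]), 'tool_pos': array([0.22486045, 0.63598218, 0.22574318]), 'orientation': array([   5.84736274,   89.91633238, -103.62738586]), 'force': array([ 0.1487564 , -0.33380892, -0.76918335]), 'moment': array([ 0.08182866, -0.03803268, -0.03799779]), 'opening': 0.08754306004642967}
```

View pics/top0.png

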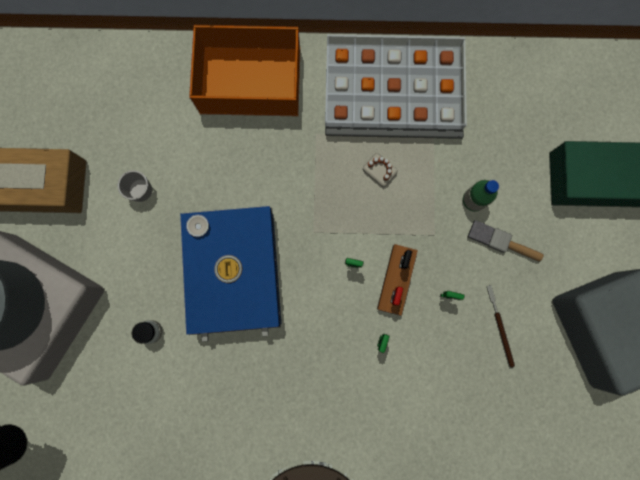

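View pics/scene0.png

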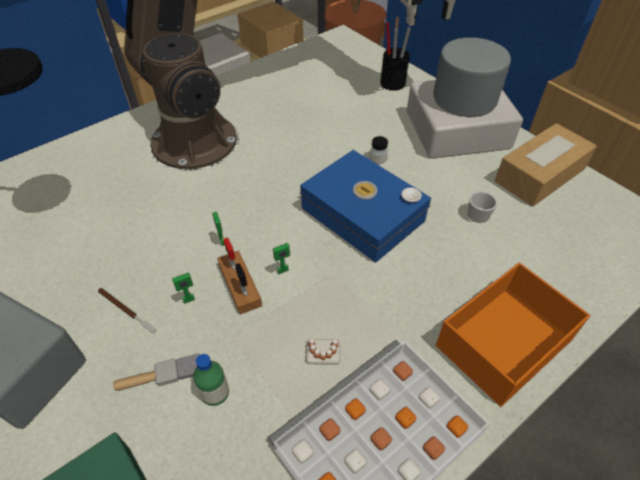

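Candidates: the red bow at top (398,296) / scene (229,249). Look-alikes are the black key at top (407,259) and green keys at top (354,263), (454,295) and (384,343). I choose the red one in the wooden block and check it in a close crop.

```bash
python3 - <<'E'
import cv2,numpy as np
t=cv2.imread('pics/top0.png');s=cv2.imread('pics/scene0.png')
def c(im,x,y,w,h,k): return cv2.resize(im[y:y+h,x:x+w],None,fx=k,fy=k,interpolation=cv2.INTER_CUBIC)
a=c(t,365,240,66,80,6);b=c(t,208,248,40,40,6);d=c(s,210,230,60,85,6);
H=600;o=np.zeros((H,800,3),np.uint8)
o[:480,:396]=a; o[:510,400:760]=d
cv2.imwrite('pics/c1.png',o)
o=np.zeros((480,800,3),np.uint8)
o[:400,:400]=c(t,208,248,40,40,10);o[:400,400:800]=c(s,345,170,40,40,10)
cv2.imwrite('pics/c2.png',o)
E
```

```text
(no output)
```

View pics/c1.png

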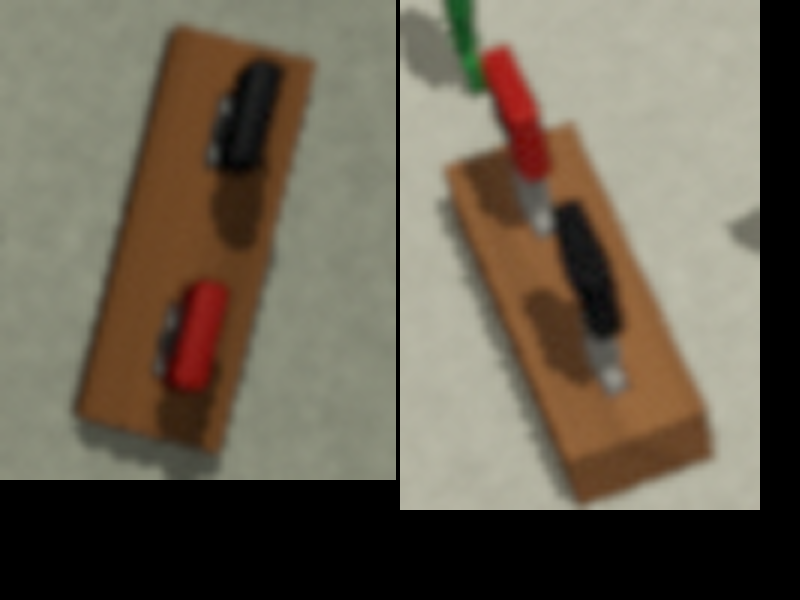

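View pics/c2.png

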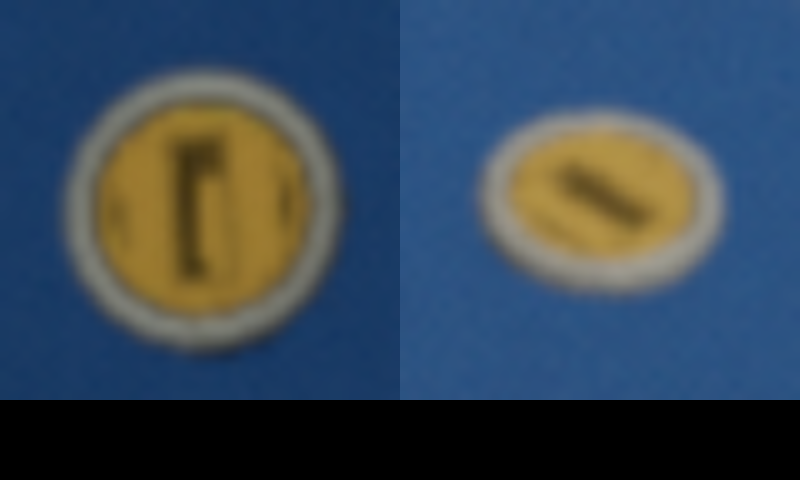

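The left crop shows the red bow's top centre near top pixel (399,295) in the wooden block. The black key is at the block's other end. The second crop shows the collar centred near top (228.1,268.5) and scene (365,189.6).

```bash
cat >> h.py <<'E'
def ray(f,u,v,z):
    d=np.load(f'pics/{f}.npz'); F=240/np.tan(np.radians(float(d['fov_y']))/2); M=d['world_to_cam']
    r=np.array([(u-d['cx'])/F,-(v-d['cy'])/F,-1]); R=M[:3,:3]; c=-R.T@M[:3,3]; w=R.T@r
    return (c+w*(z-c[2])/w[2])
def proj(f,p):
    d=np.load(f'pics/{f}.npz'); F=240/np.tan(np.radians(float(d['fov_y']))/2); M=d['world_to_cam']
    q=M[:3,:3]@np.array(p)+M[:3,3]; return np.array([d['cx']+F*q[0]/-q[2],d['cy']-F*q[1]/-q[2]])
E
python3 - <<'E'
from h import *
T=lambda X,Y,x,y,k,z,f='top0':ray(f,x+(X+.5)/k-.5,y+(Y+.5)/k-.5,z)
A=lambda a,b:np.degrees(np.arctan2(*(b-a)[1::-1]))
b=[T(X,Y,365,240,6,.03) for X,Y in((178,27),(314,62),(218,453),(78,415))]
print('block',np.mean(b,0),[np.linalg.norm(b[i]-b[i-1]) for i in range(4)],A(b[3],b[0]),A(b[2],b[1]),A(b[0],b[1])+90,A(b[3],b[2])+90)
for n,e in(('red',((212,284),(190,387))),('blk',((268,64),(240,165)))):
    p=[T(*q,365,240,6,.1) for q in e];print(n,p,np.mean(p,0),A(p[1],p[0]))
print('redscene',T(498-400,52,210,230,6,.1,'scene0'),T(536-400,118,210,230,6,.1,'scene0'))
l=[ray('top0',*q,.08) for q in((181,213),(271,207),(279,327),(187,333))]
print('box',np.mean(l,0),[np.linalg.norm(l[i]-l[i-1]) for i in range(4)],A(l[3],l[0]),A(l[2],l[1]),A(l[0],l[1])+90,A(l[3],l[2])+90)
print('collar',T(205,209,208,248,10,.086),T(603-400,201,345,170,10,.086,'scene0'))
k=[T(187,278,208,248,10,.086),T(190,140,208,248,10,.086)];print('kw',k,A(*k))
E
```

```text
block [ 0.4914013  -0.16817016  0.03      ] [np.float64(0.13835583818416308), np.float64(0.04841066385914606), np.float64(0.1387499395116423), np.float64(0.04914368047095164)] -14.097101742488029 -13.793019745660441 -13.375471480220128 -13.843450943654076
red [array([ 0.47212557, -0.16294424,  0.1       ]), array([ 0.43921719, -0.15597629,  0.1       ])] [ 0.45567138 -0.15946026  0.1       ] -11.95511255501204
blk [array([ 0.54349229, -0.1809541 ,  0.1       ]), array([ 0.51053923, -0.17190506,  0.1       ])] [ 0.52701576 -0.17642958  0.1       ] -15.35516509043097
redscene [ 0.44345811 -0.15573508  0.1       ] [ 0.47640914 -0.16134491  0.1       ]
box [0.50086634 0.17018258 0.08      ] [np.float64(0.23767473657477803), np.float64(0.1806580507820256), np.float64(0.23812163406269413), np.float64(0.17880297876825774)] 6.243135451857377 5.7944578953602335 5.119144197676746 4.966585440283197
collar [0.50148379 0.17190395 0.086     ] [0.5040838  0.17090045 0.086     ]
kw [array([0.48788285, 0.17478947, 0.086     ]), array([0.51499253, 0.17549624, 0.086     ])] 1.4934203995889144
```

```bash
cat >> h.py <<'E'
from scipy.spatial.transform import Rotation as Ro
def go(p,keyyaw=None,o=None):
    "tool-frame delta mm to TCP target p; keyyaw = heading of key x (deg)"
    o=o or get_obs(); R=Ro.from_euler('xyz',o['orientation'],degrees=True).as_matrix()
    h=np.degrees(np.arctan2(R[1,2],R[0,2])); ky=(h-90+90)%180-90  # key x heading
    t=0 if keyyaw is None else -((keyyaw-ky+90)%180-90)
    print('t',round(o['clock'],2),'pos',np.round(o['tool_pos']*1e3,1),'keyyaw',round(ky,2),'tilt',np.round(R[:2,0]*57.3,2),'F',np.round(o['force'],2),'M',np.round(o['moment'],3),'open',round(o['opening']*1e3,1))
    print(' delta',np.round(R.T@(np.array(p)-o['tool_pos'])*1e3,1),'turn',round(t,1))
E
```

>>> {"api": "arm_command", "payload": {"commands": [0, 35, 41, -5.7, 60, 0, 35, 41, 0, 60, 0, 35, 41, 0, 60, 0, 35, 41, 0, 60, 0, 35, 41, 0, 60]}}

```text
clock: 0.72
tool_pos: [0.3425, 0.3881, 0.2227]
orientation: [0.3, 89.6, -103.0]
force: [1.7, -0.1, -0.4]
opening: 0.0529
```

```bash
python3 -c "
from h import *
go((.456,-.159,.15),-13.8)"
```

```text
t 0.72 pos [342.5 388.1 222.7] keyyaw -13.32 tilt [-0.09 -0.39] F [ 1.69 -0.05 -0.36] M [-0.001 -0.161  0.03 ] open 52.9
 delta [ 76.2 236.4 505.7] turn 0.5
```

>>> {"api": "arm_command", "payload": {"commands": [3, 24, 51, 0, 60, 3, 24, 51, 0, 60, 3, 24, 51, 0, 60, 3, 24, 51, 0, 60, 3, 24, 51, 0, 60]}}

```text
clock: 1.35
tool_pos: [0.4009, 0.1029, 0.2087]
orientation: [2.5, 89.6, -100.7]
force: [0.3, -0.0, 0.3]
opening: 0.0527
```

>>> {"api": "arm_command", "payload": {"commands": [3, 22, 50, 0, 60, 3, 22, 50, 0, 60, 3, 22, 50, 0, 60, 3, 22, 45, 0, 60, 0, 0, 0, 0, 60]}}

```text
clock: 1.98
tool_pos: [0.441, -0.1174, 0.1975]
orientation: [4.3, 89.6, -99.1]
force: [0.2, -0.3, -0.3]
opening: 0.0524
```

```bash
python3 -c "
from h import *
go((.456,-.159,.13),-13.8)"
```

```text
t 1.98 pos [ 441.  -117.4  197.5] keyyaw -13.48 tilt [-0.06 -0.35] F [ 0.2  -0.31 -0.35] M [0.019 0.022 0.027] open 52.4
 delta [67.7 24.2 36.5] turn 0.3
```

>>> {"api": "arm_command", "payload": {"commands": [10, 13, 20, 0.3, 60, 20, 11, 16, 0, 60, 20, 3, 4, 0, 60, 10, 0, 0, 0, 60, 0, 0, 0, 0, 60]}}

```text
clock: 2.6
tool_pos: [0.4577, -0.1624, 0.1361]
orientation: [2.2, 89.7, -101.6]
force: [0.3, 0.3, 0.4]
opening: 0.0526
```

```bash
python3 - <<'E'
from h import *
go((.456,-.159,.063),-13.8)
t=snap('top','t1')['frame'];s=snap('scene','s1')['frame']
c=lambda im,x,y,w,h,k: cv2.resize(im[y:y+h,x:x+w],None,fx=k,fy=k,interpolation=cv2.INTER_CUBIC)
o=np.zeros((480,800,3),np.uint8)
o[:,:400]=c(t,355,240,80,96,5);o[:,400:]=c(s,190,190,80,96,5)
cv2.imwrite('pics/c3.png',o)
E
```

```text
t 2.6 pos [ 457.7 -162.4  136.1] keyyaw -13.79 tilt [-0.06 -0.31] F [0.26 0.29 0.35] M [ 0.039  0.015 -0.048] open 52.6
 delta [73.1 -2.5 -3.3] turn 0.0
```

View pics/c3.png

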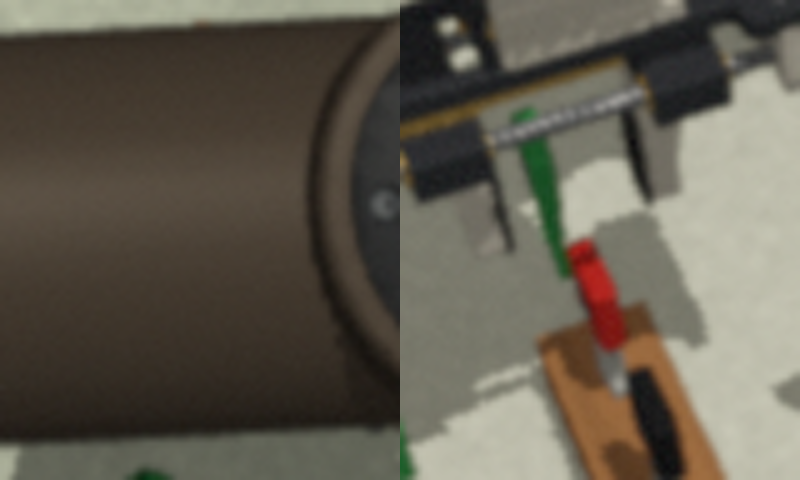

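>>> {"api": "arm_command", "payload": {"commands": [15, -2, -3, 0, 60, 20, -0.5, -0.5, 0, 60, 20, 0, 0, 0, 60, 15, 0, 0, 0, 60, 0, 0, 0, 0, 60]}}

```text
clock: 3.32
tool_pos: [0.4575, -0.1567, 0.0651]
orientation: [61.7, 89.6, -42.0]
force: [0.2, 0.5, 0.0]
opening: 0.0524
```

```bash
python3 - <<'E'
from h import *
go((.456,-.159,.063),-13.8)
s=snap('scene','s2')['frame']
c=lambda im,x,y,w,h,k: cv2.resize(im[y:y+h,x:x+w],None,fx=k,fy=k,interpolation=cv2.INTER_CUBIC)
cv2.imwrite('pics/c4.png',c(s,190,220,90,70,7))
E
```

```text
t 3.33 pos [ 457.5 -156.7   65.1] keyyaw -13.68 tilt [ 0.31 -0.27] F [0.15 0.46 0.03] M [ 0.008 -0.005 -0.02 ] open 52.4
 delta [ 2.1 -0.9  2.6] turn 0.1
```

View pics/c4.png

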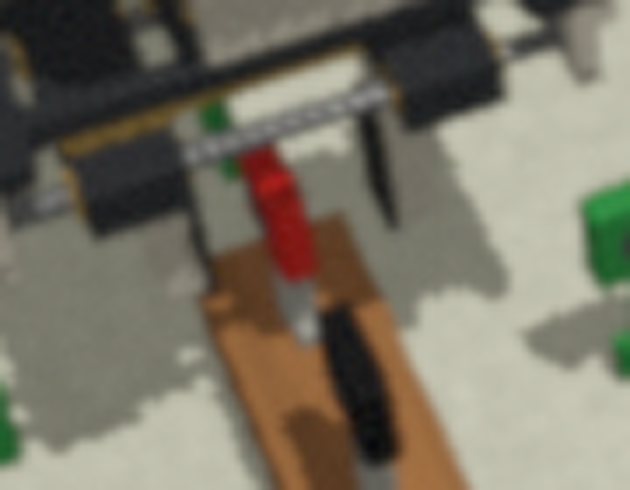

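>>> {"api": "arm_command", "payload": {"commands": [1.5, -0.8, 2.5, 0.1, 40, 0, 0, 0, 0, 25, 0, 0, 0, 0, 0, 0, 0, 0, 0, 0, 0, 0, 0, 0, 0]}}

```text
clock: 4.0
tool_pos: [0.4579, -0.159, 0.0662]
orientation: [79.2, 89.3, -24.5]
force: [0.2, 0.8, -1.0]
opening: 0.0122
```

```bash
python3 -c "
from h import *
go((.456,-.159,.063),-13.8)"
```

```text
t 4.0 pos [ 457.9 -159.    66.2] keyyaw -13.76 tilt [ 0.59 -0.27] F [ 0.23  0.82 -0.96] M [ 0.008  0.019 -0.017] open 12.2
 delta [ 3.1 -1.9  0.5] turn 0.0
```

>>> {"api": "arm_command", "payload": {"commands": [-5, 0, 0, 0, 0, -10, 0, 0, 0, 0, -30, 0, 0, 0, 0, -40, 0, 0, 0, 0, -40, 0, 0, 0, 0]}}

```text
clock: 4.62
tool_pos: [0.4543, -0.1584, 0.1939]
orientation: [50.3, 89.7, -53.5]
force: [0.3, 0.2, -0.4]
opening: 0.0116
```

```bash
python3 -c "
from h import *
go((.5025,.1714,.17),5.5)"
```

```text
t 4.62 pos [ 454.3 -158.4  193.9] keyyaw -13.78 tilt [ 0.21 -0.28] F [ 0.27  0.22 -0.42] M [ 0.008 -0.145  0.011] open 11.6
 delta [  22.4  -31.8 -331.9] turn -19.3
```

>>> {"api": "arm_command", "payload": {"commands": [0, -5, -30, 0, 0, 0, -5, -55, 0, 0, 0, -5, -55, 0, 0, 0, -5, -55, 0, 0, 0, -5, -55, 0, 0]}}

```text
clock: 5.25
tool_pos: [0.4925, 0.0945, 0.2022]
orientation: [95.3, 89.1, -8.8]
force: [1.0, -0.2, -1.0]
opening: 0.0123
```

>>> {"api": "arm_command", "payload": {"commands": [0, 0, -45, -5, 0, 3, 0, -30, -5, 0, 3, 0, -20, -5, 0, 3, 0, -5, -3, 0, 0, 0, 0, -1, 0]}}

```text
clock: 5.88
tool_pos: [0.5095, 0.2005, 0.1964]
orientation: [81.6, 88.9, -2.6]
force: [0.5, 0.5, -0.1]
opening: 0.0117
```

```bash
python3 -c "
from h import *
go((.5025,.1714,.165),5.5)"
```

```text
t 5.88 pos [509.5 200.5 196.4] keyyaw 5.8 tilt [ 1.07 -0.05] F [ 0.5   0.48 -0.15] M [-0.072  0.115  0.027] open 11.7
 delta [ 31.3 -10.5  28.1] turn 0.3
```

>>> {"api": "arm_command", "payload": {"commands": [10, -5, 15, 0.3, 0, 12, -3, 11, 0, 0, 6, -1, 3, 0, 0, 0, 0, 0, 0, 0, 0, 0, 0, 0, 0]}}

```text
clock: 6.5
tool_pos: [0.5032, 0.1668, 0.1673]
orientation: [82.4, 88.9, -2.4]
force: [0.2, 0.1, -1.5]
opening: 0.0122
```

```bash
python3 - <<'E'
from h import *
go((.504,.1715,.15),5.5)
s=snap('scene','s3')['frame'];t=snap('top','t3')['frame']
c=lambda im,x,y,w,h,k: cv2.resize(im[y:y+h,x:x+w],None,fx=k,fy=k,interpolation=cv2.INTER_CUBIC)
o=np.zeros((600,800,3),np.uint8)
o[:,:480]=c(s,325,130,80,100,6);o[:450,485:785]=c(t,203,238,50,75,6)
cv2.imwrite('pics/c5.png',o)
E
```

```text
t 6.5 pos [503.2 166.8 167.3] keyyaw 5.23 tilt [ 1.07 -0.04] F [ 0.17  0.12 -1.47] M [-0.065  0.039 -0.004] open 12.2
 delta [17.3  0.9 -4.7] turn -0.3
```

View pics/c5.png

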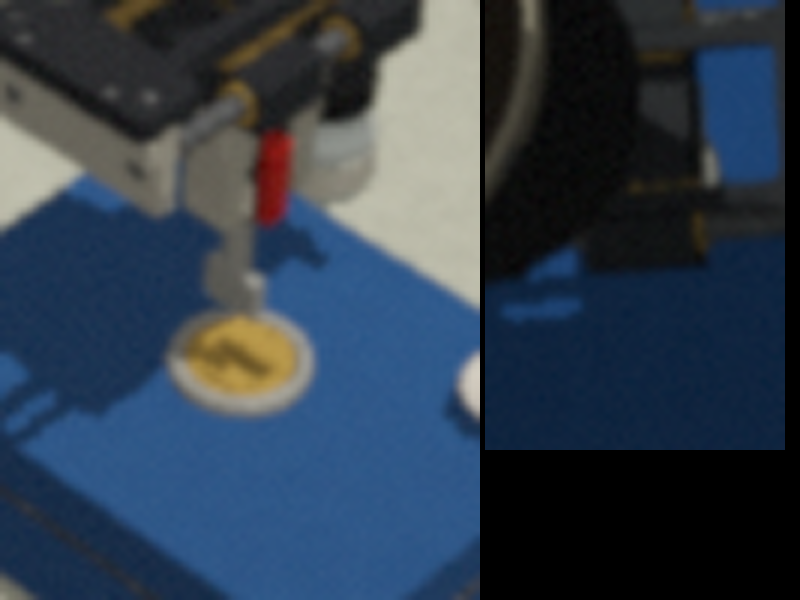

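```bash
python3 - <<'E'
from h import *
o=get_obs();R=Ro.from_euler('xyz',o['orientation'],degrees=True).as_matrix();p=o['tool_pos']
f=lambda q:np.round((proj('s3',p+R@(np.array(q)/1e3))-[325,130]+.5)*6-.5,1)
for d in(-4,-2,0,2):
    # tool x down: tip at +52.2, bow top -33.8, bow bottom 2.2
    print(d,'bow top',f((-33.8,d+18,-6)),f((-33.8,d+18,6)),'bow bot',f((2.2,d+18,-6)),f((2.2,d+18,6)),'blade +x bot',f((52.2,d+11,-2)),f((52.2,d+11,2)),'blade 4up',f((48,d+12,-3)),f((48,d+12,3)))
for k in((.5015,.1719),(.504,.171),(.5025,.1714)):print((proj('s3',(*k,.086))-[325,130]+.5)*6-.5)
s=cv2.imread('pics/s3.png');c=s[165:200,350:385]
cv2.imwrite('pics/c6.png',cv2.resize(s[148:198,345:395],None,fx=12,fy=12,interpolation=cv2.INTER_CUBIC))
# red side face edges per row
r=s[130:190,325:405].astype(int);m=(r[...,2]>90)&(r[...,1]<60)
ys,xs=np.nonzero(m)
for y in range(ys.min(),ys.max()+1):print(y*6+3,(np.array([xs[ys==y].min(),xs[ys==y].max()+1])*6))
E
```

```text
-4 bow top [293.5 131. ] [270.  146.6] bow bot [286.9 211.9] [263.9 227.5] blade +x bot [256.7 313.9] [249.3 319. ] blade 4up [261.3 305.3] [250.1 313. ]
-2 bow top [297.8 133.6] [274.3 149.2] bow bot [291.1 214.5] [268.1 230.2] blade +x bot [260.8 316.5] [253.4 321.6] blade 4up [265.3 307.9] [254.2 315.6]
0 bow top [302.1 136.2] [278.6 151.9] bow bot [295.3 217.1] [272.3 232.8] blade +x bot [264.8 319.1] [257.4 324.3] blade 4up [269.3 310.5] [258.2 318.2]
2 bow top [306.4 138.8] [282.9 154.5] bow bot [299.5 219.7] [276.5 235.4] blade +x bot [268.8 321.7] [261.4 326.9] blade 4up [273.4 313.1] [262.3 320.9]
[238.98663117 355.54304717]
[241.64838667 360.16458794]
[239.77267764 357.5517839 ]
135 [270 288]
141 [264 288]
147 [264 288]
153 [264 288]
159 [264 288]
165 [264 288]
171 [264 288]
177 [264 288]
183 [258 288]
189 [258 288]
195 [258 288]
201 [258 288]
207 [258 288]
213 [258 288]
219 [258 276]
```

View pics/c6.png

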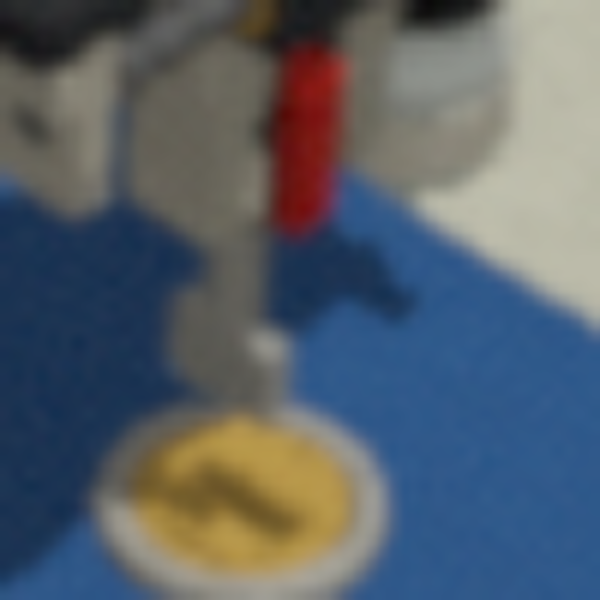

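>>> {"api": "arm_command", "payload": {"commands": [8, 1.2, -4.5, -0.3, 0, 8, 0, 0, 0, 0, 4, 0, 0, 0, 0, 0, 0, 0, 0, 0]}}

```text
clock: 7.1
tool_pos: [0.5045, 0.1727, 0.1457]
orientation: [82.2, 88.9, -2.2]
force: [0.7, 0.1, -0.7]
opening: 0.0118
```

```bash
python3 - <<'E'
from h import *
go((.5045,.1715,.138),5.5)
s=snap('scene','s4')['frame']
cv2.imwrite('pics/c7.png',cv2.resize(s[148:198,345:395],None,fx=12,fy=12,interpolation=cv2.INTER_CUBIC))
E
```

```text
t 7.1 pos [504.5 172.7 145.7] keyyaw 5.62 tilt [ 1.06 -0.04] F [ 0.71  0.15 -0.75] M [0.004 0.013 0.034] open 11.8
 delta [ 7.7 -0.2  1.1] turn 0.1
```

View pics/c7.png

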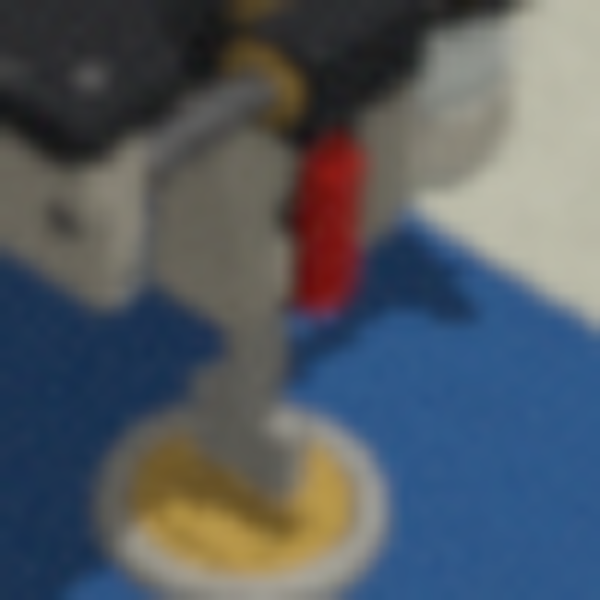

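>>> {"api": "arm_command", "payload": {"commands": [3, 0, 1, 0, 0, 3, 0, 0, 0, 0, 2, 0, 0, 0, 0, 0, 0, 0, 0, 0]}}

```text
clock: 7.65
tool_pos: [0.5051, 0.1717, 0.1378]
orientation: [84.1, 88.9, -0.3]
force: [0.5, 0.1, -0.9]
opening: 0.012
```

```bash
python3 -c "
from h import *
go((.5045,.1715,.125),5.5)"
```

```text
t 7.65 pos [505.1 171.7 137.8] keyyaw 5.62 tilt [ 1.12 -0.01] F [ 0.46  0.13 -0.9 ] M [-0.071  0.085  0.007] open 12.0
 delta [12.8 -0.9  0.1] turn 0.1
```

>>> {"api": "arm_command", "payload": {"commands": [2, -0.5, 0, 0, 0, 2, 0, 0, 0, 0]}}

```text
clock: 7.9
tool_pos: [0.5048, 0.1718, 0.1339]
orientation: [85.4, 88.9, 1.0]
force: [-0.7, -0.6, -0.4]
opening: 0.0114
```

```bash
python3 -c "
from h import *
go((.5045,.1715,.125),5.5)"
```

```text
t 7.9 pos [504.8 171.8 133.9] keyyaw 5.62 tilt [1.14 0.02] F [-0.66 -0.56 -0.35] M [ 0.011  0.251 -0.023] open 11.4
 delta [ 8.9 -0.5  0.3] turn 0.1
```

>>> {"api": "arm_command", "payload": {"commands": [2, 0, 0, 0, 0, 2, 0, 0, 0, 0, 1, 0, 0, 0, 0]}}

```text
clock: 8.28
tool_pos: [0.505, 0.1718, 0.1295]
orientation: [85.3, 88.8, 1.0]
force: [-3.5, -0.4, 5.8]
opening: 0.0117
```

```bash
python3 - <<'E'
from h import *
go((.5045,.1715,.122),5.5)
s=snap('scene','s5')['frame']
cv2.imwrite('pics/c8.png',cv2.resize(s[148:198,345:395],None,fx=12,fy=12,interpolation=cv2.INTER_CUBIC))
E
```

```text
t 8.28 pos [505.  171.8 129.5] keyyaw 5.64 tilt [1.17 0.02] F [-3.45 -0.38  5.82] M [-0.06   1.222  0.006] open 11.7
 delta [ 7.5 -0.7  0.3] turn 0.1
```

View pics/c8.png

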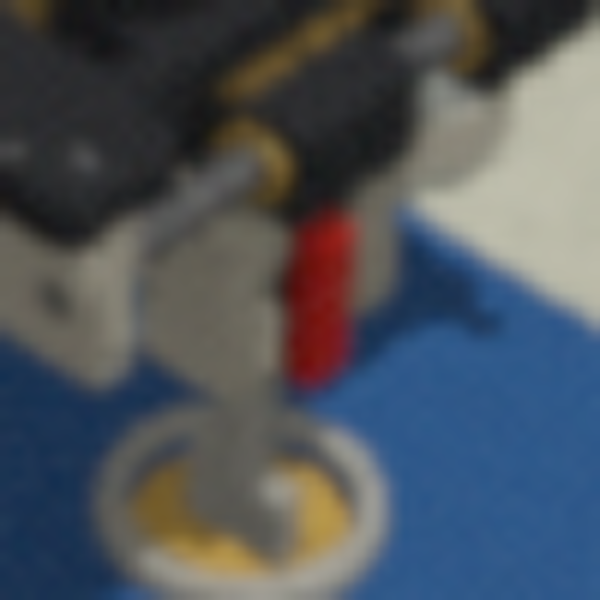

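>>> {"api": "arm_command", "payload": {"commands": [-2, 0, 0, 0, 0, -1, -1.5, 0, 0, 0, 0, 0, 0, 0, 0]}}

```text
clock: 8.7
tool_pos: [0.504, 0.1719, 0.1329]
orientation: [86.8, 88.7, 2.4]
force: [-1.0, -0.5, 3.1]
opening: 0.0123
```

```bash
python3 - <<'E'
from h import *
go((.503,.1715,.122),5.5)
s=snap('scene','s6')['frame']
a=cv2.resize(s[163:203,342:387],None,fx=8,fy=8,interpolation=cv2.INTER_CUBIC)
b=cv2.resize(cv2.imread('pics/s5.png')[163:203,342:387],None,fx=8,fy=8,interpolation=cv2.INTER_CUBIC)
cv2.imwrite('pics/c9.png',np.hstack([a,b]))
E
```

```text
t 8.7 pos [504.  171.9 132.9] keyyaw 5.66 tilt [1.25 0.05] F [-1.01 -0.53  3.13] M [-0.151  0.354  0.018] open 12.3
 delta [10.9 -1.3  0.3] turn 0.2
```

>>> {"api": "arm_command", "payload": {"commands": [0.3, -1, 0, 0, 0, 0.3, -0.7, 0, 0, 0, 0.3, 0, 0, 0, 0]}}

```text
clock: 9.12
tool_pos: [0.5035, 0.172, 0.1326]
orientation: [87.6, 88.6, 3.3]
force: [1.4, -0.2, 2.2]
opening: 0.0121
```

```bash
python3 -c "
from h import *
go((.503,.1715,.122),5.5)"
```

```text
t 9.12 pos [503.5 172.  132.6] keyyaw 5.69 tilt [1.38 0.08] F [ 1.41 -0.25  2.24] M [-0.374 -0.299 -0.017] open 12.1
 delta [10.5 -0.8  0.5] turn 0.2
```

View pics/c9.png

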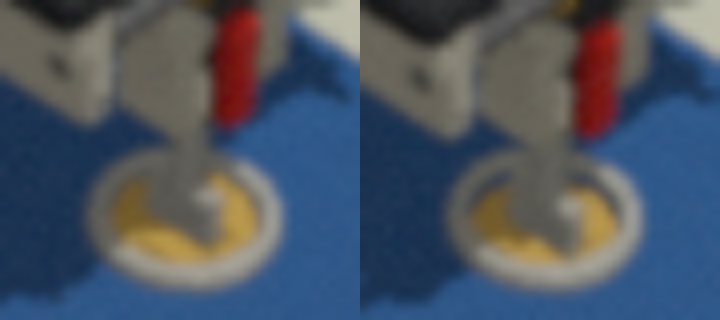

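```bash
python3 - <<'E'
from h import *
# gold plug centroid
for f in('top0','scene0'):
    im=cv2.imread(f'pics/{f}.png').astype(float)
    u,v=(228,268) if f=='top0' else (365,190)
    p=im[v-20:v+20,u-20:u+20]; k=8
    p=cv2.resize(p,None,fx=k,fy=k,interpolation=cv2.INTER_CUBIC)
    m=((p[...,2]-p[...,0])>25).astype(np.uint8)
    m=cv2.morphologyEx(m,cv2.MORPH_CLOSE,np.ones((41,41)))
    n,l,st,ce=cv2.connectedComponentsWithStats(m); i=1+st[1:,4].argmax()
    c,_=cv2.findContours((l==i).astype(np.uint8),cv2.RETR_EXTERNAL,cv2.CHAIN_APPROX_NONE)
    e=cv2.fitEllipse(cv2.convexHull(c[0])); q=(np.array(e[0])+.5)/k-.5+[u-20,v-20]
    print(f,q,e[1],[ray(f,*q,z).round(4) for z in(.086,)])
# red right edge
for f,tz in(('s3',None),('s4',None),('s2',None)):
    im=cv2.imread(f'pics/{f}.png').astype(float); R=im[...,2]-im[...,1]
    ys,xs=np.nonzero(R[120:260]>60); ys+=120
    sel=(xs>(340 if f!='s2' else 200))&(xs<(390 if f!='s2' else 260)); ys,xs=ys[sel],xs[sel]
    print(f,'rows',ys.min(),ys.max())
    for y in range(ys.min(),ys.max()+1,2):
        row=R[y]; X=xs[ys==y]; pk=row[X].max()/2
        r=X.max(); 
        while row[r]>pk:r+=1
        a=X.min()
        while row[a]>pk:a-=1
        print(y,'L',round(a+(pk-row[a])/(row[a+1]-row[a]),2),'R',round(r-1+(row[r-1]-pk)/(row[r-1]-row[r]),2))
# predictions
def P(f,p,tilt,ky,q):
    x=np.array([np.radians(tilt[0]),np.radians(tilt[1]),-1]);x/=np.linalg.norm(x)
    y=np.array([np.cos(np.radians(ky)),np.sin(np.radians(ky)),0]);y-=x*(x@y);y/=np.linalg.norm(y);z=np.cross(x,y)
    return proj(f,np.array(p)/1e3+(x*q[0]+y*q[1]+z*q[2])/1e3).round(2)
for f,p,t,k in(('s3',(503.2,166.8,167.3),(1.07,-.04),5.23),('s4',(504.5,172.7,145.7),(1.06,-.04),5.62)):
  for d in(-4,-2,0):
    print(f,d,'bow R top/bot',P(f,p,t,k,(-33.8,d+18,-6)),P(f,p,t,k,(2.2,d+18,-6)),'L',P(f,p,t,k,(-33.8,d+18,6)),P(f,p,t,k,(2.2,d+18,6)))
E
```

```text
top0 [227.79154015 268.43053055] (176.32919311523438, 179.80029296875) [array([0.5015, 0.1724, 0.086 ])]
scene0 [364.66893387 189.13554001] (113.26154327392578, 159.13351440429688) [array([0.5026, 0.1717, 0.086 ])]
s3 rows 152 166
152 L 368.45 R 372.92
154 L 368.27 R 373.35
156 L 367.99 R 372.99
158 L 367.72 R 372.85
160 L 367.55 R 372.62
162 L 367.57 R 372.34
164 L 367.55 R 372.13
166 L 367.44 R 371.1
s4 rows 160 173
160 L 370.48 R 374.71
162 L 369.93 R 374.71
164 L 369.57 R 374.5
166 L 369.29 R 374.39
168 L 369.6 R 374.35
170 L 369.46 R 374.18
172 L 369.28 R 373.61
s2 rows 241 259
241 L 225.21 R 229.09
243 L 224.2 R 229.83
245 L 225.36 R 231.34
247 L 225.65 R 231.84
249 L 226.51 R 232.82
251 L 227.48 R 233.49
253 L 227.81 R 234.54
255 L 227.8 R 234.78
257 L 228.54 R 235.36
259 L 229.54 R 235.19
s3 -4 bow R top/bot [373.4  151.48] [372.3  164.96] L [369.48 154.08] [368.47 167.56]
s3 -2 bow R top/bot [374.12 151.91] [373.   165.39] L [370.19 154.52] [369.17 168.  ]
s3 0 bow R top/bot [374.84 152.34] [373.7  165.83] L [370.91 154.95] [369.87 168.44]
s4 -4 bow R top/bot [375.12 158.69] [373.99 171.77] L [371.3 161.3] [370.26 174.38]
s4 -2 bow R top/bot [375.83 159.11] [374.69 172.2 ] L [372.01 161.73] [370.95 174.81]
s4 0 bow R top/bot [376.54 159.54] [375.38 172.63] L [372.72 162.16] [371.65 175.25]
```

>>> {"api": "arm_command", "payload": {"commands": [-4, 0, 0, 0, 0, -2, 0, 0, 0, 0, 0, 0, 0, 0, 0]}}

```text
clock: 9.5
tool_pos: [0.5017, 0.1714, 0.1376]
orientation: [85.2, 88.8, 0.9]
force: [-0.9, -0.5, -1.4]
opening: 0.0118
```

```bash
python3 - <<'E'
from h import *
go((.5035,.1718,.138),5.5)
s=snap('scene','s7')
cv2.imwrite('pics/c10.png',cv2.resize(s['frame'][155:200,340:390],None,fx=16,fy=13,interpolation=cv2.INTER_CUBIC)[:600])
o=get_obs();R=Ro.from_euler('xyz',o['orientation'],degrees=True).as_matrix();p=o['tool_pos']
f=lambda q:np.round((proj('s7',p+R@(np.array(q)/1e3))-[340,155]+.5)*[16,13],0)
for d in(-4,-2,0): print(d,'bowR',f((-33.8,d+18,-6)),f((2.2,d+18,-6)),'bladeTopR',f((34.2,d+12,-3)),f((34.2,d+12,3)),'botR',f((50,d+12,-3)),f((50,d+12,3)),'botL',f((50,d-12,3)),'shaft R/L at 10',f((10,d+5.5,-3)),f((10,d-5.5,3)),'at 30',f((30,d+5.5,-3)),f((30,d-5.5,3)))
print('slot corners',[f"{(proj('s7',(.5026+a*np.cos(.096)-b*np.sin(.096),.1717+a*np.sin(.096)+b*np.cos(.096),.083))-[340,155]+.5)*[16,13]}" for a,b in((.013,.004),(.013,-.004),(-.013,-.004),(-.013,.004))])
E
```

```text
t 9.5 pos [501.7 171.4 137.6] keyyaw 5.64 tilt [1.18 0.02] F [-0.87 -0.48 -1.36] M [-0.03   0.057  0.003] open 11.8
 delta [-0.4  1.9 -0.2] turn 0.1
-4 bowR [542.  87.] [526. 256.] bladeTopR [465. 390.] [436. 407.] botR [459. 459.] [430. 475.] botL [304. 409.] shaft R/L at 10 [440. 265.] [351. 251.] at 30 [432. 354.] [344. 340.]
-2 bowR [554.  93.] [537. 261.] bladeTopR [476. 396.] [447. 413.] botR [469. 464.] [440. 481.] botL [315. 415.] shaft R/L at 10 [450. 270.] [362. 257.] at 30 [443. 359.] [355. 346.]
0 bowR [565.  99.] [548. 267.] bladeTopR [486. 401.] [457. 418.] botR [480. 470.] [451. 487.] botL [325. 420.] shaft R/L at 10 [461. 276.] [372. 262.] at 30 [453. 365.] [365. 351.]
slot corners ['[488.7954915  488.91067675]', '[450.38979338 511.44486642]', '[314.72180227 437.14583954]', '[353.13971649 415.07648856]']
```

View pics/c10.png

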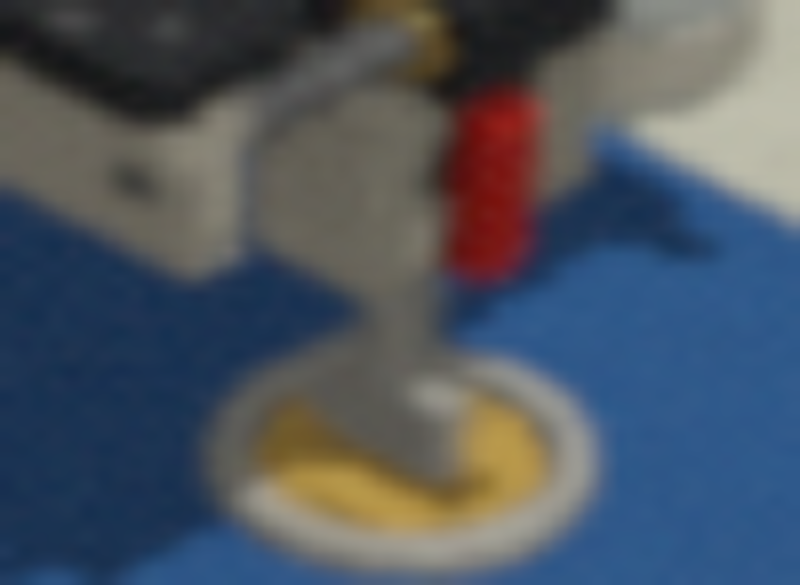

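>>> {"api": "arm_command", "payload": {"commands": [-1, 2, -0.4, -0.1, 0, 0, 0, 0, 0, 0]}}

```text
clock: 9.8
tool_pos: [0.5035, 0.172, 0.1383]
orientation: [84.3, 88.9, 0.0]
force: [0.2, 0.4, -0.3]
opening: 0.0116
```

```bash
python3 -c "
from h import *
go((.5037,.1719,.133),5.5)"
```

```text
t 9.8 pos [503.5 172.  138.3] keyyaw 5.74 tilt [1.15 0.  ] F [ 0.23  0.42 -0.27] M [-0.092  0.088 -0.036] open 11.6
 delta [5.3 0.1 0.1] turn 0.2
```

>>> {"api": "arm_command", "payload": {"commands": [2, 0, 0, 0.2, 0, 2, 0, 0, 0, 0, 2, 0, 0, 0, 0, 1, 0, 0, 0, 0]}}

```text
clock: 10.3
tool_pos: [0.5037, 0.172, 0.1313]
orientation: [84.3, 88.8, -0.2]
force: [-1.8, -0.3, 3.7]
opening: 0.0122
```

```bash
python3 -c "
from h import *
go((.5037,.1719,.133),5.5)"
```

```text
t 10.3 pos [503.7 172.  131.3] keyyaw 5.54 tilt [ 1.16 -0.  ] F [-1.83 -0.33  3.73] M [-0.096  0.863 -0.096] open 12.2
 delta [-1.7 -0.   0.1] turn 0.0
```

>>> {"api": "arm_command", "payload": {"commands": [-3, 0, 0, 0, 0, 0, -0.8, 0.4, 0, 0, 2, 0, 0, 0, 0, 2, 0, 0, 0, 0, 0.5, 0, 0, 0, 0]}}

```text
clock: 10.92
tool_pos: [0.5031, 0.1716, 0.1302]
orientation: [85.3, 88.8, 0.9]
force: [-2.7, -0.5, 5.8]
opening: 0.0118
```

```bash
python3 -c "
from h import *
go((.5037,.1719,.133),5.5)"
```

```text
t 10.93 pos [503.1 171.6 130.2] keyyaw 5.55 tilt [1.2  0.02] F [-2.67 -0.5   5.75] M [-0.012  0.989 -0.009] open 11.8
 delta [-2.8  0.7 -0.2] turn 0.1
```

>>> {"api": "arm_command", "payload": {"commands": [-4, 0, 0, 0, 0, 0, 1, -1.2, 0, 0, 2, 0, 0, 0, 0, 2, 0, 0, 0, 0, 0.5, 0, 0, 0, 0]}}

```text
clock: 11.55
tool_pos: [0.5036, 0.1727, 0.1286]
orientation: [83.6, 88.9, -0.9]
force: [0.4, -0.0, -0.5]
opening: 0.0121
```

```bash
python3 -c "
from h import *
go((.5037,.1719,.133),5.5)"
```

```text
t 11.55 pos [503.6 172.7 128.6] keyyaw 5.53 tilt [ 1.12 -0.02] F [ 0.39 -0.02 -0.47] M [0.006 0.032 0.01 ] open 12.1
 delta [-4.4  0.1  0.9] turn 0.0
```

>>> {"api": "arm_command", "payload": {"commands": [2, 0, 0, 0, 0, 2, 0, 0, 0, 0, 2, 0, 0, 0, 0, 0, 0, 0, 0, 0]}}

```text
clock: 12.05
tool_pos: [0.5036, 0.1727, 0.1219]
orientation: [83.0, 88.9, -1.5]
force: [-0.3, -0.7, -0.8]
opening: 0.0119
```

```bash
python3 -c "
from h import *
go((.5037,.1727,.117),5.5)"
```

```text
t 12.05 pos [503.6 172.7 121.9] keyyaw 5.52 tilt [ 1.1  -0.03] F [-0.32 -0.75 -0.79] M [0.01  0.077 0.01 ] open 11.9
 delta [ 4.9 -0.  -0. ] turn 0.0
```

>>> {"api": "arm_command", "payload": {"commands": [1.5, 0, 0, 0, 0, 1.5, 0, 0, 0, 0, 1, 0, 0, 0, 0, 0, 0, 0, 0, 0]}}

```text
clock: 12.55
tool_pos: [0.5038, 0.1727, 0.1182]
orientation: [83.4, 88.9, -1.0]
force: [-1.9, -0.5, 1.5]
opening: 0.0116
```

```bash
python3 -c "
from h import *
go((.5037,.1727,.117),5.5)"
```

```text
t 12.55 pos [503.8 172.7 118.2] keyyaw 5.54 tilt [ 1.13 -0.02] F [-1.95 -0.49  1.51] M [-0.036  0.606  0.002] open 11.6
 delta [ 1.2 -0.1  0. ] turn 0.0
```

>>> {"api": "arm_command", "payload": {"commands": [1, -0.3, 0, 0, 0, 1, 0, 0, 0, 0]}}

```text
clock: 12.8
tool_pos: [0.5039, 0.1727, 0.1168]
orientation: [84.0, 88.8, -0.5]
force: [-2.3, -0.1, 5.2]
opening: 0.0119
```

```bash
python3 -c "
from h import *
go((.5037,.1727,.117),5.5)"
```

```text
t 12.8 pos [503.9 172.7 116.8] keyyaw 5.55 tilt [ 1.18 -0.01] F [-2.29 -0.07  5.22] M [-0.217  0.971 -0.059] open 11.9
 delta [-0.2 -0.2  0. ] turn 0.0
```

>>> {"api": "arm_command", "payload": {"commands": [0, 0, -0.2, -4, 0, 0, 0, -0.2, -4, 0, 0, 0, -0.2, -4, 0, 0, 0, -0.2, -4, 0, 0, 0, 0, 0, 0]}}

```text
clock: 13.42
tool_pos: [0.5035, 0.1745, 0.1168]
orientation: [72.9, 88.8, 4.9]
force: [-1.4, -1.0, 2.0]
opening: 0.0116
```

```bash
python3 -c "
from h import *
go((.5037,.1727,.117),5.5)"
```

```text
t 13.43 pos [503.5 174.5 116.8] keyyaw 21.96 tilt [1.19 0.1 ] F [-1.4  -0.98  2.01] M [-0.251  0.539 -0.023] open 11.6
 delta [-0.2 -0.5  1.8] turn 16.5
```

>>> {"api": "arm_command", "payload": {"commands": [0.7, 0, 0.8, 0, 0, 0.7, 0, 0, 0, 0]}}

```text
clock: 13.68
tool_pos: [0.5036, 0.1744, 0.1156]
orientation: [76.6, 88.8, 8.4]
force: [-2.4, 0.0, 6.4]
opening: 0.0119
```

```bash
python3 -c "
from h import *
go((.5037,.1735,.117),5.5)"
```

```text
t 13.68 pos [503.6 174.4 115.6] keyyaw 21.79 tilt [1.19 0.17] F [-2.38  0.04  6.42] M [-0.049  1.22   0.003] open 11.9
 delta [-1.4 -0.3  0.9] turn 16.3
```

>>> {"api": "arm_command", "payload": {"commands": [0, 0, 0.2, -3, 0]}}

```text
clock: 13.8
tool_pos: [0.5036, 0.1745, 0.1156]
orientation: [74.8, 88.8, 9.5]
force: [-2.3, 2.5, 4.4]
opening: 0.0123
```

>>> {"api": "arm_command", "payload": {"commands": [0, 0, 0.2, -3, 0]}}

```text
clock: 13.92
tool_pos: [0.5036, 0.1746, 0.1156]
orientation: [73.7, 88.8, 11.4]
force: [-3.6, 1.3, 4.2]
opening: 0.0121
```

```bash
python3 -c "
from h import *
go((.5037,.1735,.117),5.5)"
```

```text
t 13.93 pos [503.6 174.6 115.6] keyyaw 27.76 tilt [1.18 0.24] F [-3.62  1.31  4.17] M [ 0.811  1.427 -0.075] open 12.1
 delta [-1.4 -0.4  1. ] turn 22.3
```

>>> {"api": "arm_command", "payload": {"commands": [0, -0.4, -0.4, -3, 0]}}

```text
clock: 14.05
tool_pos: [0.5033, 0.1749, 0.1158]
orientation: [71.2, 88.8, 12.0]
force: [-0.1, -1.2, 3.1]
opening: 0.0121
```

>>> {"api": "arm_command", "payload": {"commands": [0, -0.3, -0.3, -3, 0]}}

```text
clock: 14.18
tool_pos: [0.5032, 0.1751, 0.1159]
orientation: [68.2, 88.7, 12.0]
force: [-0.9, 0.2, 4.9]
opening: 0.0119
```

```bash
python3 -c "
from h import *
go((.5037,.1735,.117),5.5)"
```

```text
t 14.18 pos [503.2 175.1 115.9] keyyaw 33.81 tilt [1.24 0.26] F [-0.91  0.19  4.89] M [-0.347  0.286 -0.128] open 11.9
 delta [-1.1 -0.4  1.6] turn 28.3
```

>>> {"api": "arm_command", "payload": {"commands": [0.1, -0.1, -0.1, -3, 0]}}

```text
clock: 14.3
tool_pos: [0.5032, 0.1752, 0.116]
orientation: [65.6, 88.7, 12.5]
force: [-1.3, 0.7, 3.2]
opening: 0.0122
```

>>> {"api": "arm_command", "payload": {"commands": [0.1, -0.1, -0.1, -3, 0]}}

```text
clock: 14.42
tool_pos: [0.5031, 0.1753, 0.1159]
orientation: [63.2, 88.7, 13.1]
force: [-2.0, 1.4, 4.8]
opening: 0.0118
```

```bash
python3 -c "
from h import *
go((.5037,.1735,.117),5.5)"
```

```text
t 14.43 pos [503.1 175.3 115.9] keyyaw 39.84 tilt [1.27 0.29] F [-1.98  1.39  4.77] M [ 0.339  1.129 -0.091] open 11.8
 delta [-1.1 -0.6  1.8] turn 34.3
```

>>> {"api": "arm_command", "payload": {"commands": [0.1, -0.1, -0.3, -3, 0]}}

```text
clock: 14.55
tool_pos: [0.5029, 0.1755, 0.1159]
orientation: [60.4, 88.7, 13.3]
force: [-1.4, 0.5, 4.5]
opening: 0.0118
```

>>> {"api": "arm_command", "payload": {"commands": [0.1, -0.1, -0.2, -3, 0]}}

```text
clock: 14.68
tool_pos: [0.5027, 0.1756, 0.1159]
orientation: [57.8, 88.7, 13.6]
force: [-0.8, -0.5, 4.4]
opening: 0.0112
```

>>> {"api": "arm_command", "payload": {"commands": [0, 0, 0, 0, 0]}}

```text
clock: 14.8
tool_pos: [0.5028, 0.1756, 0.116]
orientation: [58.0, 88.7, 13.8]
force: [-1.2, 0.7, 3.8]
opening: 0.0119
```

```bash
python3 -c "
from h import *
go((.5037,.1735,.117),5.5)"
```

```text
t 14.8 pos [502.8 175.6 116. ] keyyaw 45.8 tilt [1.29 0.32] F [-1.18  0.72  3.84] M [ 0.04   0.872 -0.009] open 11.9
 delta [-1.  -0.8  2.1] turn 40.3
```

>>> {"api": "arm_command", "payload": {"commands": [0.1, -0.1, -0.2, -3, 0]}}

```text
clock: 14.92
tool_pos: [0.5026, 0.1757, 0.1159]
orientation: [55.4, 88.7, 14.1]
force: [-1.9, 0.5, 6.0]
opening: 0.012
```

>>> {"api": "arm_command", "payload": {"commands": [0.1, -0.1, -0.2, -3, 0]}}

```text
clock: 15.05
tool_pos: [0.5025, 0.1758, 0.116]
orientation: [52.8, 88.6, 14.5]
force: [-2.0, -0.0, 4.9]
opening: 0.0117
```

>>> {"api": "arm_command", "payload": {"commands": [0, 0, 0, 0, 0]}}

```text
clock: 15.18
tool_pos: [0.5025, 0.1758, 0.116]
orientation: [53.1, 88.6, 14.6]
force: [-1.9, 0.7, 3.7]
opening: 0.0117
```

```bash
python3 -c "
from h import *
go((.5037,.1735,.117),5.5)"
```

```text
t 15.18 pos [502.5 175.8 116. ] keyyaw 51.58 tilt [1.32 0.34] F [-1.92  0.66  3.71] M [-0.027  0.861 -0.029] open 11.7
 delta [-1.  -1.   2.4] turn 46.1
```

>>> {"api": "arm_command", "payload": {"commands": [0.1, -0.1, -0.2, -3, 0]}}

```text
clock: 15.3
tool_pos: [0.5023, 0.1759, 0.1159]
orientation: [50.2, 88.6, 14.7]
force: [-2.2, 0.3, 5.2]
opening: 0.012
```

>>> {"api": "arm_command", "payload": {"commands": [0.1, -0.1, -0.2, -3, 0]}}

```text
clock: 15.42
tool_pos: [0.5022, 0.176, 0.1159]
orientation: [47.6, 88.6, 15.0]
force: [-3.0, 0.5, 4.8]
opening: 0.0119
```

>>> {"api": "arm_command", "payload": {"commands": [0.1, -0.1, -0.1, -2, 0]}}

```text
clock: 15.55
tool_pos: [0.502, 0.176, 0.1155]
orientation: [46.1, 88.6, 15.5]
force: [-0.3, 1.0, -1.0]
opening: 0.0121
```

```bash
python3 -c "
from h import *
go((.5037,.1735,.117),5.5)"
```

```text
t 15.55 pos [502.  176.  115.5] keyyaw 59.39 tilt [1.32 0.37] F [-0.28  1.   -1.05] M [ 0.4    0.162 -0.015] open 12.1
 delta [-1.5 -1.3  2.8] turn 53.9
```

The push fell from about 4.8 N to the key's bare weight, so the catch gave at about 54°. I stop turning here and push down lightly.

>>> {"api": "arm_command", "payload": {"commands": [1, 0, 0, 0, 0, 1, 0, 0, 0, 0]}}

```text
clock: 15.8
tool_pos: [0.502, 0.176, 0.1128]
orientation: [46.3, 88.6, 15.5]
force: [-0.2, 0.3, -0.8]
opening: 0.0117
```

```bash
python3 -c "
from h import *
go((.502,.176,.109),59.4)"
```

```text
t 15.8 pos [502.  176.  112.8] keyyaw 59.25 tilt [1.3  0.36] F [-0.19  0.31 -0.81] M [0.228 0.108 0.002] open 11.7
 delta [ 3.8 -0.1 -0. ] turn -0.2
```

>>> {"api": "arm_command", "payload": {"commands": [1.2, 0, 0, 0, 0, 1.2, 0, 0, 0, 0]}}

```text
clock: 16.05
tool_pos: [0.502, 0.176, 0.11]
orientation: [46.1, 88.7, 15.2]
force: [-0.1, 0.5, 0.1]
opening: 0.0121
```

```bash
python3 -c "
from h import *
go((.502,.176,.109),59.4)"
```

```text
t 16.05 pos [502. 176. 110.] keyyaw 59.18 tilt [1.29 0.35] F [-0.1   0.46  0.1 ] M [ 0.249  0.217 -0.014] open 12.1
 delta [ 1. -0. -0.] turn -0.2
```

>>> {"api": "arm_command", "payload": {"commands": [1, 0, 0, 0, 0, 1, 0, 0, 0, 0]}}

```text
clock: 16.3
tool_pos: [0.502, 0.176, 0.1081]
orientation: [45.7, 88.7, 14.8]
force: [-2.7, 0.7, 3.2]
opening: 0.0117
```

```bash
python3 -c "
from h import *
go((.502,.176,.109),59.4)"
```

```text
t 16.3 pos [502.  176.  108.1] keyyaw 59.17 tilt [1.29 0.34] F [-2.69  0.67  3.2 ] M [ 0.145  0.885 -0.015] open 11.7
 delta [-0.9  0.  -0. ] turn -0.2
```

>>> {"api": "arm_command", "payload": {"commands": [0.8, 0, 0, 0, 0, 0.6, 0, 0, 0, 0]}}

```text
clock: 16.55
tool_pos: [0.5021, 0.176, 0.1071]
orientation: [45.8, 88.7, 14.9]
force: [-2.3, 1.5, 4.2]
opening: 0.012
```

```bash
python3 -c "
from h import *
go((.502,.176,.109),59.4)"
```

```text
t 16.55 pos [502.1 176.  107.1] keyyaw 59.18 tilt [1.3  0.35] F [-2.26  1.46  4.21] M [1.790e-01 1.031e+00 1.000e-03] open 12.0
 delta [-1.9 -0.  -0. ] turn -0.2
```

>>> {"api": "arm_command", "payload": {"commands": [-0.5, 0, 0, 0, 0, 0, 0, 0, 0, 15, 0, 0, 0, 0, 40, 0, 0, 0, 0, 60, 0, 0, 0, 0, 60]}}

```text
clock: 17.18
tool_pos: [0.5023, 0.1757, 0.1071]
orientation: [44.8, 88.7, 14.0]
force: [0.1, 0.1, -0.2]
opening: 0.0377
```

>>> {"api": "arm_command", "payload": {"commands": [-10, 0, 0, 0, 60, -25, 0, 0, 0, 60, -40, 0, 0, 0, 60, -40, 0, 0, 0, 60, -20, 0, 0, 0, 60]}}

```text
clock: 17.8
tool_pos: [0.4985, 0.1742, 0.2473]
orientation: [40.7, 88.8, 9.9]
force: [-0.2, -0.4, -0.2]
opening: 0.0526
```

```bash
python3 - <<'E'
from h import *
go((.502,.176,.109),59.4)
s=snap('scene','s9')['frame']
a=cv2.resize(s[140:210,330:410],None,fx=6,fy=6,interpolation=cv2.INTER_CUBIC)
b=cv2.resize(s[230:320,170:300],(320,222))
o=np.zeros((420,800,3),np.uint8);o[:,:480]=a;o[:222,480:]=b
cv2.imwrite('pics/c11.png',o)
E
```

```text
t 17.8 pos [498.5 174.2 247.3] keyyaw 59.18 tilt [1.2  0.21] F [-0.16 -0.35 -0.17] M [-0.043 -0.065  0.048] open 52.6
 delta [ 1.383e+02  1.400e+00 -1.000e-01] turn -0.2
```

```bash
python3 - <<'E'
from h import *
im=cv2.imread('pics/s9.png').astype(int);m=((im[...,2]-im[...,1])>60)[140:210,330:410]
ys,xs=np.nonzero(m);print('red px',len(xs),'cols',xs.min()+330,xs.max()+330,'rows',ys.min()+140,ys.max()+140,'mean',xs.mean()+330,ys.mean()+140)
c,s=np.cos(np.radians(57)),np.sin(np.radians(57))
P=np.array([proj('s9',(.5026+a*c-b*s,.1720+a*s+b*c,.057+z)) for a in(-.018,.018) for b in(-.006,.006) for z in(.05,.086)])
print('pred home bbox',P.min(0),P.max(0))
a=cv2.imread('pics/scene0.png').astype(int);d=np.abs(im-a).max(2)[225:320,170:300]
print('changed px near block',[(x+170,y+225) for y,x in np.argwhere(d>60)][::25])
E
```

```text
red px 170 cols 359 374 rows 168 183 mean 366.3941176470588 174.91176470588235
pred home bbox [356.97170854 167.52084064] [375.11657909 184.60298257]
changed px near block [(np.int64(224), np.int64(238)), (np.int64(223), np.int64(242)), (np.int64(227), np.int64(245)), (np.int64(229), np.int64(248)), (np.int64(232), np.int64(251)), (np.int64(232), np.int64(255)), (np.int64(232), np.int64(258)), (np.int64(233), np.int64(267))]
```

```bash
python3 -c "
from plant import *
print(close_job())"
```

```text
the job is handed in; nothing more can be done
None
```

I locked the box with the red key, which now stands fully home in the lock. The job was handed in at about 18 s.

- **Insertion:** The first three tries at the keyway missed because the key was about 1 mm off, and each briefly pressed the plug down with about 6 N or less. I shifted about 1 mm sideways and the key then dropped in without force.
- **Finding the catch:** I turned the key slowly at a push of about 4 to 6 N. At about 54° of key turn (including some play in the slot), the push fell from 4.8 N to nothing, so I stopped there. I searched in one direction only, since the catch turned up on that side.
- **Pushing home:** The key slid down freely and met the end spring about 7 mm lower. The largest upward reading at the end of any move was about 6.4 N, and the twist readings stayed near the noise, at most 0.13 N m.
- **Last checks:** After letting go, the gripper was clear of everything. The red bow's outline in the scene camera matched the predicted home pose to within about 2 pixels. Near the key block, the only changes I sampled were where the red key had been.
- **What I could not check:** The last close-up was refused because the picture limit was reached, so these final checks are numeric only. I compared only the area around the key block, not the bystanders elsewhere.

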